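# Set the pinch of a strap brake with a thickness gauge

## Task

Slide the orange-handled thickness gauge along the bed of the strap brake, under the shoe and up to the red end stop, then turn the black wing screw on top clockwise until the gauge just drags: it should take a pull of about 4 newtons to move it, so tug at it to feel, and go on or back off as needed, never clamping it several times harder than that. Leave the gauge lying flat in the gap up to the stop, pinched at that setting, and leave the other things on the table alone.

Things in the scene. Friction and masses are not known exactly. Their poses are not given: they have to be found in the camera images.
- brake: Strap brake, fixed: grey base 240 x 96 mm, dark steel bed 46 mm wide (x -180 to +52 mm, top 24 mm above the table), two 17 mm columns 70 mm apart across it, blue crosshead on them (34 mm along x, 96 across, top at 97 mm). Origin on the table straight under the screw; x runs along the bed from the open end to the stop, z up. Side guides 33 mm apart on the bed at x -12 to +32 mm.
- stop (a point): Foot of the red end stop's face, on the bed's top and centre line: x = +30 mm, z = 24 mm in the brake's frame; the stop is 12 mm high. Axes as the brake's.
- screw_grip (a point): On the adjusting screw's axis, 120 mm above the table, in the middle of its black wing: an upright flat bar 44 mm long, 12 mm thick, 104 to 132 mm above the table, white stripe near one end. The point has the brake's axes and does not turn: the wing's length lies along the brake's x at screw 0 and is turned clockwise from there, seen from above, by the joint value.
- screw (a joint): Turn of the screw, rad, growing clockwise from above (tightening); range -0.2 to 3.4, starts at 0 to 0.35. Stays at its height and where it is left (friction 0.15 N m). 1 rad lowers the block by 4 mm. The lining meets the blade somewhere between 0.62 and 1.88 rad, by its unknown wear (0 to 5 mm); from there 1 rad adds about 10 N of pinch.
- block: Dark steel sliding block 24 x 84 x 12 mm on the screw, under the crosshead; origin at its centre, 66 mm above the table at screw 0, axes as the brake's. Carries the yellow shoe on a spring (2.5 N per mm) and, under that, the black lining (20 mm along the bed, 24 across, centred on the screw's axis) that pinches the blade. Its pose tells nothing of the lining's wear.
- gauge: Loose thickness gauge, about 100 g: steel blade 132 x 22 x 5 mm with an upright orange grip 38 mm long, 14 mm thick, 5 to 43 mm above the blade's underside. Starts flat on the open end of the bed, tip 6 to 20 mm short of the lining. Origin on the underside below the grip's middle; x points to the blade's tip, z up.
- gauge_grip (a point): Middle of the gauge's orange grip, 30 mm above its underside; axes as the gauge's. Pinch it from above across its 14 mm thickness (its y axis).
- gauge_tip (a point): Tip of the blade, at its underside, 115 mm ahead of the gauge's origin. Blade on bed and lining on blade slide with friction of about 0.4 each (within 10 %), so drawing the pinched gauge along the bed takes about 0.8 of the pinch force, plus about 0.4 N for the gauge's own weight.
- date_stamp: Bystander, loose: hand stamp with a round reddish-brown knob on a wooden foot, 32 x 48 mm, 77 mm high, standing upright; origin under its centre, z up. Leave alone, upright.
Things that resemble listed ones, but are neither listed nor needed, are in the scene too. What is shaped like the gauge but yellow is not meant.

How it is judged:
By the outcome, as a careful person would: the job done as asked, in the order asked, and still so for the second after the job is handed in, with the robot touching nothing.
It also fails if it takes over 72 s, if anything falls off the work surface, if the arm or the gripper's body presses on something with over 40 N, if the wrist force passes 120 N, or if a joint passes its speed limit or range.

## Robot

A 6-joint arm with a two-finger parallel gripper is mounted at the origin on the work surface; the furniture and walls round the work are solid. World frame = base frame: x ahead of the robot, y to its left, z up, the work surface at z = 0. Lengths are in m, angles in rad, forces in N, time in s.
With the tool pointing down it reaches from about 0.325 to 0.775 m from the base axis. Payload 5.5 kg.
Tool frame: the origin (TCP) lies at the very end of the fingers, on their centre line; the grasp point (between the pads) lies 19 mm behind it (r.grip_depth is the distance from the TCP to the grasp point, in m); y points along the fingers, x is the direction in which the jaws open and shut, and the axes are right-handed (so a half turn about y gives the same grasp; the last joint's range is limited). The gripper opens to 88 mm and grips with 3 to 60 N. Pads are 20 mm wide; open, the fingers measure 115 mm over their backs; the gripper's body (75 mm by 178 mm) begins 61 mm behind the grasp point.
Start: joints at [-1.322, 0.091, 1.231, -0, 1.82, -0.057], TCP at [0.181, -0.572, 0.223] pointing down, gripper open.
Joint ranges: [-2.87, 2.87], [-0.86, 2.18], [0.17, 2.46], [-1.51, 4.65], [0.06, 2.69], [-2.65, 2.65]. Speed limits (rad/s): [2.57, 2.57, 3.01, 3.14, 3.14, 3.14].

## Interface

Orientations are given as a unit quaternion [x, y, z, w].
In Python, from plant import r, snapshot, get_calibration gives the robot as it stands. The module is installed in compiled form; this text tells all that it offers.
- The arm moves only by the tool move_arm, never from a script. Its argument "commands" is a list of rows, each a list of 6 numbers: the shift along the world's x, y, z in units of 30 mm (1.0 is 30 mm), then the turn, a rotation vector about the world's x, y, z in rad. In form: [[dx, dy, dz, wx, wy, wz], ...]. A call has 1 to 5 rows; each row shifts and turns the commanded pose from where the row before left it; what a row does not reach is not made up. A row lasts 1/8 s, in which the tool goes at most 62.5 mm and 10.7 degrees, less where a joint would pass 70% of its speed; a pose out of reach is approached as far as the arm can. A call is refused whole if a number of a shift passes 1 or a number of a turn 0.188, either way. A call with a gripper value outside its range is refused whole. "fingers" is the finger opening in mm, from 0 to 87.8, set as the call begins (left out, the last holds). The fingers move at their own pace and stop on an object; the grip force is fixed at half the most. Time passes only in rows, so rows that do not move let the fingers close. It gives the time, the measured TCP pose, the force and the opening at its end, in the units of the state.
- r.read_state(): the state, without advancing time (a new reading comes with each control period).
- snapshot(name): name is "scene" or "top" or "wrist"; returns (picture, depth): 384x512x3 uint8, blue, green, red; 384x512 float32, m along the optical axis (not along the pixel's ray), 0 where there is no reading.
- get_calibration(name): a dict with "intrinsics" (3x3 intrinsics, pixels), "R" (3x3) and "t" (3): a world point X has camera coordinates R X + t; the wrist camera has in their place "hand_eye" (4x4, takes a point from camera to tool coordinates, whose origin is the TCP and whose axes are the tool frame's). Camera axes: x right, y down, z forward; pixel columns grow to the right and rows downward; lengths in m; the calibration is good to about 2 mm. A picture is of the moment at which its call begins: read the wrist's pose just before it. get_calibration takes no time and is no camera call.
- r.job_done(): hands the job in, once; it reports no verdict.
The state is a dict: "t": time; "q": joint angles; "qvel": joint speeds; "joint_efforts": joint torques, N m; "position": TCP position; "tool_rot": TCP orientation; "contact_force": force on the tool from outside, world axes, zero at the start; "wrist_torque": the same for the moment, N m; "gripper_width": finger opening in m.
Only numpy, scipy, OpenCV 4.12 (cv2) and the standard library are available. Lean on these libraries where they do the work, as an engineer would, in place of code of your own. Each camera call takes 0.05 s, during which the arm holds its last target. There are 200 camera calls.

## Working session

There is one attempt and no reset: what is moved stays moved. The work goes in short steps, Python scripts to look and compute and a tool call to move; the robot and the scene stay as the last step left them, time stands still between calls to the robot, and variables do not carry over. Pictures are saved under pics/ and viewed, about 8 in all and at most 12, crops included, and the job is handed in when it is done.

Besides the shell and the picture viewer there is one more tool, called after "Request:" by a JSON object that holds its "name" and its "arguments". move_arm: Moves the arm, as the interface text tells. Its arguments: {"type":"object","properties":{"commands":{"type":"array"},"fingers":{"type":"number"}},"required":["commands"]}

```bash
mkdir -p pics
cat > h.py <<'E'
import numpy as np,cv2
from plant import r,snapshot,get_calibration
from scipy.spatial.transform import Rotation as Ro
def cam(name):
    c=get_calibration(name);K=np.array(c["intrinsics"])
    if "R" in c: return K,np.array(c["R"]),np.array(c["t"])
    s=r.read_state();T=np.eye(4);T[:3,:3]=Ro.from_quat(s["tool_rot"]).as_matrix();T[:3,3]=s["position"]
    W=np.linalg.inv(T@np.array(c["hand_eye"]));return K,W[:3,:3],W[:3,3]
def ray(C,u,v,z):
    K,R,t=C;d=R.T@np.linalg.inv(K)@np.array([u,v,1.]);o=-R.T@t;return o+d*(z-o[2])/d[2]
def pts(C,depth):
    K,R,t=C;v,u=np.mgrid[:depth.shape[0],:depth.shape[1]]
    p=np.stack([u,v,np.ones_like(u)],-1)@np.linalg.inv(K).T*depth[...,None]
    return (p-t)@R
def proj(C,X):
    K,R,t=C;p=K@(R@np.array(X)+t);return p[:2]/p[2]
E
python3 - <<'E'
from h import *
s=r.read_state();print(s)
for n in("scene","top"):
    C=cam(n);i,d=snapshot(n);cv2.imwrite(f"pics/{n}1.png",i);np.savez(f"{n}1.npz",i=i,d=d,K=C[0],R=C[1],t=C[2]);print(n,-C[1].T@C[2])
E
```

```text
{'t': 0.0, 'q': array([-1.32171635e+00,  9.18778941e-02,  1.23189332e+00,  1.62858856e-05,
        1.81981474e+00, -5.66687126e-02]), 'qvel': array([ 3.50039451e-03, -1.99018441e-03, -2.08337114e-04, -1.29708953e-03,
       -6.60777549e-05, -2.29425126e-04]), 'joint_efforts': array([-2.01938776e-03, -4.46456265e+01, -4.06454480e+01,  6.95136096e-02,
        2.90397514e-02, -1.46905622e-04]), 'position': array([ 0.18055035, -0.5718697 ,  0.2214913 ]), 'tool_rot': array([-0.56985661,  0.41856793, -0.41748725,  0.57076153]), 'contact_force': array([1.64334059, 0.70974417, 0.50848318]), 'wrist_torque': array([-0.02474164, -0.04911855, -0.01816148]), 'gripper_width': 0.08796729738844578}
scene [-0.18400305 -0.88536667  0.72322127]
top [ 0.1515319  -0.08717538  1.26347064]
```

View pics/top1.png

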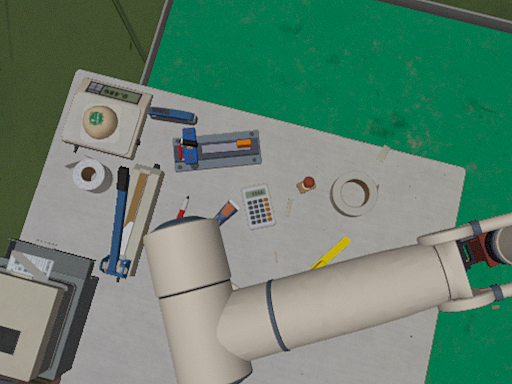

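View pics/scene1.png

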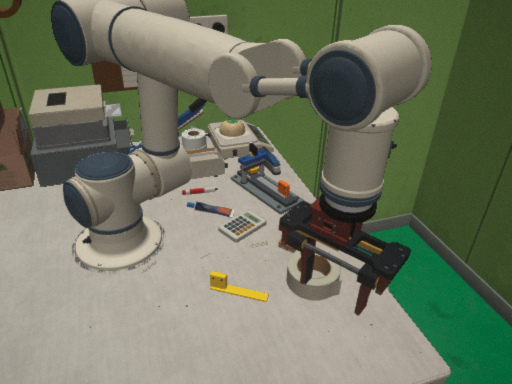

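The top view shows the brake at (217,150) with its stop end to the left at (180,153), the crosshead at (189,150), and the gauge's orange grip at (244,143). The date stamp is at (307,184). The yellow lookalike lies at (330,253).

Run:
```python
from h import *
f=np.load("top1.npz");i,d=f["i"],f["d"];C=(f["K"],f["R"],f["t"]);P=pts(C,d);print(C[0][0,0])
h=cv2.cvtColor(i,cv2.COLOR_BGR2HSV);box=np.zeros(d.shape,bool);box[120:178,165:268]=1
H,S,V=h[...,0],h[...,1],h[...,2]
def rep(n,m):
    m=m&box;v,u=np.nonzero(m);print(n,m.sum(),u.mean(),v.mean(),np.median(P[m],0).round(4),np.percentile(P[m][:,2],[5,95]).round(3))
    return u.mean(),v.mean()
u=rep("orange",(H>5)&(H<20)&(S>180)&(V>120)); print(ray(C,*u,.067))
u=rep("red",((H<4)|(H>174))&(S>150)&(V>80)); print(ray(C,*u,.036))
m=(H>105)&(H<125)&(S>150); u=rep("blue",m); 
# base: points with z 8..20mm region + others: use min area rect of raised pixels
m=box&(P[...,2]>0.006)&(P[...,2]<0.15)
n,l,st,c=cv2.connectedComponentsWithStats(m.astype(np.uint8));k=1+st[1:,4].argmax();v,uu=np.nonzero(l==k)
rc=cv2.minAreaRect(np.c_[uu,v].astype(np.float32));print(rc);print(np.array([ray(C,*p,.014) for p in cv2.boxPoints(rc)]).round(4))
hi=box&(P[...,2]>.085);print(np.c_[np.nonzero(hi)][:3],hi.sum(),P[hi].mean(0),P[hi][:,2].max())
hi=box&(P[...,2]>.12);print(hi.sum(),P[hi].mean(0) if hi.any() else 0)
```

```text
463.56236474075314
orange 70 243.5142857142857 142.14285714285714 [ 0.4627 -0.0804  0.0659] [0.061 0.069]
[ 0.46238872 -0.08040545  0.067     ]
red 43 179.7906976744186 151.5581395348837 [0.4459 0.092  0.0349] [0.026 0.038]
[0.44446434 0.09231829 0.036     ]
blue 303 189.86138613861385 146.53795379537954 [0.4366 0.0569 0.0966] [0.093 0.101]
((215.86439514160156, 146.62962341308594), (43.126564025878906, 86.80978393554688), 84.95755004882812)
[[ 0.514   0.1218  0.014 ]
 [ 0.5357 -0.1184  0.014 ]
 [ 0.4135 -0.1281  0.014 ]
 [ 0.3926  0.1089  0.014 ]]
[[120 241]
 [124 251]
 [125 198]] 537 [0.43062245 0.05239959 0.15562111] 1.263470636668394
118 [0.38555934 0.02937371 0.36100045]
```

Run:
```python
from h import *
s=r.read_state();print(Ro.from_quat(s["tool_rot"]).as_matrix().round(3));print(np.array(get_calibration("wrist")["hand_eye"]).round(3))
C=cam("wrist");print("cam pos",-C[1].T@C[2],C[1].round(2))
i,d=snapshot("scene")
```

```text
[[ 0.301 -0.     0.954]
 [-0.954  0.002  0.301]
 [-0.002 -1.     0.   ]]
[[ 1.     0.001  0.    -0.   ]
 [-0.    -0.247  0.969 -0.162]
 [ 0.001 -0.969 -0.247  0.067]
 [ 0.     0.     0.     1.   ]]
cam pos [ 0.24408575 -0.55200018  0.38340284] [[ 0.3  -0.95 -0.  ]
 [-0.92 -0.29  0.25]
 [-0.24 -0.07 -0.97]]
```

Request:
{"name": "move_arm", "arguments": {"commands": [[0.46,0.92,0,0,0,0.068],[0.46,0.92,0,0,0,0.068],[0.46,0.92,0,0,0,0.068],[0.46,0.92,0,0,0,0.068],[0.46,0.92,0,0,0,0.068]]}}

```text
t: 0.78
position: [0.2499, -0.4331, 0.2223]
tool_rot: [-0.633, 0.315, -0.315, 0.633]
contact_force: [-0.3, -0.5, 0.3]
gripper_width: 0.0879
```

Request:
{"name": "move_arm", "arguments": {"commands": [[0.46,0.92,0,0,0,0.068],[0.46,0.92,0,0,0,0.068],[0.46,0.92,0,0,0,0.068],[0.46,0.92,0,0,0,0.068],[0.46,0.92,0,0,0,0.068]]}}

```text
t: 1.4
position: [0.3189, -0.2952, 0.2224]
tool_rot: [-0.677, 0.203, -0.203, 0.677]
contact_force: [-0.3, -0.4, -0.5]
gripper_width: 0.0876
```

Request:
{"name": "move_arm", "arguments": {"commands": [[0.46,0.92,0,0,0,0.068],[0.46,0.92,0,0,0,0.068],[0.46,0.92,0,0,0,0.068],[0.46,0.92,0,0,0,0.068],[0.46,0.92,0,0,0,0.068]]}}

```text
t: 2.02
position: [0.3879, -0.1572, 0.2224]
tool_rot: [-0.702, 0.086, -0.086, 0.702]
contact_force: [-0.1, 0.3, 0.0]
gripper_width: 0.0876
```

Request:
{"name": "move_arm", "arguments": {"commands": [[0.46,0.92,0,0,0,0.068],[0.46,0.92,0,0,0,0.068],[0.46,0.92,0,0,0,0.068],[0.46,0.92,0,0,0,0.068],[0.46,0.92,0,0,0,0.068]]}}

```text
t: 2.65
position: [0.4569, -0.0192, 0.2224]
tool_rot: [-0.706, -0.034, 0.035, 0.706]
contact_force: [-0.8, -0.6, 0.4]
gripper_width: 0.0879
```

Run:
```python
from h import *
s=r.read_state();print(s["t"],s["position"],s["q"],Ro.from_quat(s["tool_rot"]).as_matrix()[:,0])
C=cam("wrist");i,d=snapshot("wrist");np.savez("w1.npz",i=i,d=d,K=C[0],R=C[1],t=C[2]);cv2.imwrite("pics/w1.png",i)
```

```text
2.65 [ 0.45687622 -0.0191657   0.2223837 ] [-1.16313514e-01 -2.93376838e-01  1.59015237e+00 -4.48059320e-05
  1.84516067e+00 -2.13672916e-01] [ 9.95265436e-01  9.71935897e-02 -3.44882882e-04]
```

View pics/w1.png

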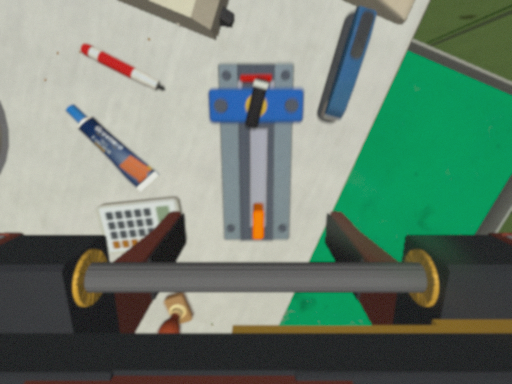

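The wrist view shows the brake almost upright in the frame: crosshead at (256,105), red stop at (256,77), and the black wing running from (261,80) to (251,125). The orange grip is at (259,222).

Run:
```python
from h import *
f=np.load("w1.npz");i,d=f["i"],f["d"];C=(f["K"],f["R"],f["t"]);P=pts(C,d)
h=cv2.cvtColor(i,cv2.COLOR_BGR2HSV);H,S,V=[h[...,k].astype(int) for k in range(3)]
box=np.zeros(d.shape,bool);box[55:245,200:310]=1
def rect(n,m,z):
    n_,l,st,c=cv2.connectedComponentsWithStats((m&box).astype(np.uint8));k=1+st[1:,4].argmax();v,u=np.nonzero(l==k)
    X=np.array([ray(C,a,b,z) for a,b in zip(u,v)])[:,:2]*1000
    rc=cv2.minAreaRect(X.astype(np.float32));print(n,len(u),(u.min(),u.max(),v.min(),v.max()),rc,np.median(P[l==k],0).round(4));return X
rect("orange",(H>5)&(H<20)&(S>180)&(V>120),.067)
X=rect("blue",(H>105)&(H<125)&(S>150),.097)
rect("red",((H<4)|(H>174))&(S>150)&(V>80),.036)
wb=(V<60)&(P[...,2]>.1)&(P[...,2]<.15);rect("wing",wb,.132)
# all above .118
rect("wingdepth",(P[...,2]>.115)&(P[...,2]<.15),.132)
rect("base",(P[...,2]>.006)&(P[...,2]<.2),.014)
m=box&(S<60)&(P[...,2]>.02)&(P[...,2]<.035);q=P[m];print(m.sum())
```

```text
orange 309 (np.int64(253), np.int64(263), np.int64(205), np.int64(238)) ((465.1466979980469, -74.67788696289062), (12.355010986328125, 42.8732795715332), 5.503804683685303) [ 0.4651 -0.0762  0.0664]
blue 960 (np.int64(210), np.int64(252), np.int64(89), np.int64(121)) ((424.5029296875, 57.037261962890625), (41.9334716796875, 30.51026153564453), 5.616424560546875) [0.4246 0.058  0.0967]
red 163 (np.int64(240), np.int64(271), np.int64(75), np.int64(81)) ((445.5030822753906, 92.5599594116211), (36.532188415527344, 6.625423431396484), 5.604424476623535) [0.4416 0.0936 0.0353]
wing 393 (np.int64(246), np.int64(263), np.int64(89), np.int64(126)) ((448.7508239746094, 55.22285842895508), (32.11021041870117, 9.878844261169434), 81.6827392578125) [0.4485 0.0554 0.1317]
wingdepth 693 (np.int64(244), np.int64(267), np.int64(80), np.int64(131)) ((448.9480895996094, 57.38337707519531), (43.2081298828125, 12.277961730957031), 81.83891296386719) [0.4489 0.0582 0.1315]
base 13168 (np.int64(208), np.int64(303), np.int64(65), np.int64(241)) ((455.1652526855469, -7.3160552978515625), (121.9275894165039, 236.62413024902344), 5.601899147033691) [0.4538 0.0139 0.0241]
3894
```

Request:
{"name": "move_arm", "arguments": {"commands": [[0.14,-0.965,-0.5,0,0,0],[0.14,-0.965,-0.75,0,0,0],[0,0,-1,0,0,0],[0,0,-1,0,0,0],[0,0,-1,0,0,0]], "fingers": 50}}

```text
t: 3.32
position: [0.4647, -0.0784, 0.0939]
tool_rot: [-0.706, -0.033, 0.033, 0.706]
contact_force: [-0.1, 0.8, -0.4]
gripper_width: 0.0503
```

Request:
{"name": "move_arm", "arguments": {"commands": [[0,0,-1,0,0,0],[0,0,-0.7,0,0,0],[0,0,-0.3,0,0,0],[0,0,0,0,0,0]]}}

```text
t: 3.82
position: [0.4647, -0.0781, 0.0349]
tool_rot: [-0.706, -0.033, 0.034, 0.706]
contact_force: [0.3, 1.0, 0.9]
gripper_width: 0.0499
```

Run:
```python
from h import *
s=r.read_state();print(s["t"],s["position"],s["contact_force"])
i,d=snapshot("wrist");cv2.imwrite("pics/w2.png",i)
```

```text
3.825 [ 0.4647011  -0.07812515  0.03485182] [0.29451178 1.00569632 0.91702425]
```

View pics/w2.png

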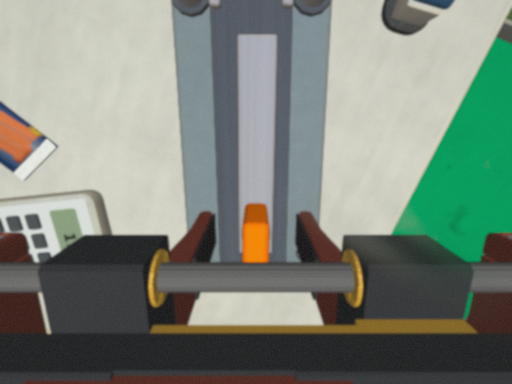

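The grip sits centred between the pads. I'll close on it, then slide.

Request:
{"name": "move_arm", "arguments": {"commands": [[0,0,0,0,0,0],[0,0,0,0,0,0],[0,0,0,0,0,0],[0,0,0,0,0,0]], "fingers": 5}}

```text
t: 4.38
position: [0.4651, -0.0781, 0.0353]
tool_rot: [0.706, 0.034, -0.034, -0.706]
contact_force: [0.3, -0.3, 2.3]
gripper_width: 0.0135
```

Request:
{"name": "move_arm", "arguments": {"commands": [[-0.07,0.2,0,0,0,0],[-0.06,0.35,0,0,0,0],[-0.05,0.4,0,0,0,0],[-0.05,0.4,0,0,0,0]]}}

```text
t: 4.88
position: [0.458, -0.0366, 0.0353]
tool_rot: [0.706, 0.034, -0.034, -0.706]
contact_force: [-0.4, -1.2, 1.8]
gripper_width: 0.0137
```

Request:
{"name": "move_arm", "arguments": {"commands": [[-0.01,0.1,0,0,0,0],[0,0,0,0,0,0]]}}

```text
t: 5.12
position: [0.4579, -0.0339, 0.0353]
tool_rot: [-0.706, -0.034, 0.034, 0.707]
contact_force: [0.0, 2.2, 2.2]
gripper_width: 0.0139
```

Request:
{"name": "move_arm", "arguments": {"commands": [[-0.01,0.1,0,0,0,0],[0,0,0,0,0,0]]}}

```text
t: 5.38
position: [0.4577, -0.0316, 0.0353]
tool_rot: [-0.706, -0.034, 0.033, 0.706]
contact_force: [0.3, 0.1, 3.0]
gripper_width: 0.0139
```

Request:
{"name": "move_arm", "arguments": {"commands": [[0,0.05,0,0,0,0],[0,0,0,0,0,0]]}}

```text
t: 5.62
position: [0.4577, -0.0303, 0.0353]
tool_rot: [0.706, 0.034, -0.033, -0.706]
contact_force: [-0.7, -1.1, 3.1]
gripper_width: 0.014
```

Request:
{"name": "move_arm", "arguments": {"commands": [[0,0.05,0,0,0,0],[0,0,0,0,0,0]]}}

```text
t: 5.88
position: [0.4576, -0.0286, 0.0353]
tool_rot: [0.706, 0.034, -0.033, -0.706]
contact_force: [0.0, -2.1, 3.9]
gripper_width: 0.0138
```

Request:
{"name": "move_arm", "arguments": {"commands": [[0,0.04,0,0,0,0],[0,0,0,0,0,0]]}}

```text
t: 6.12
position: [0.4576, -0.0273, 0.0353]
tool_rot: [0.706, 0.034, -0.034, -0.706]
contact_force: [0.9, -1.5, 4.8]
gripper_width: 0.0137
```

Request:
{"name": "move_arm", "arguments": {"commands": [[0,0.04,0,0,0,0],[0,0,0,0,0,0]]}}

```text
t: 6.38
position: [0.4577, -0.0261, 0.0353]
tool_rot: [0.706, 0.034, -0.033, -0.706]
contact_force: [-0.0, -2.4, 5.3]
gripper_width: 0.0138
```

Request:
{"name": "move_arm", "arguments": {"commands": [[0,0.04,0,0,0,0],[0,0,0,0,0,0]]}}

```text
t: 6.62
position: [0.4577, -0.0249, 0.0353]
tool_rot: [0.706, 0.034, -0.033, -0.706]
contact_force: [-0.3, -1.7, 5.4]
gripper_width: 0.014
```

Run:
```python
from h import *
i,d=snapshot("wrist");i2,_=snapshot("scene");C=cam("scene");u,v=proj(C,[.447,.05,.05]).astype(int);print(u,v)
a=cv2.resize(i[0:280,100:420],(400,350));b=cv2.resize(i2[v-45:v+45,u-50:u+50],(389,350),interpolation=cv2.INTER_CUBIC);cv2.imwrite("pics/c3.png",np.hstack([a,b]))
```

```text
253 169
```

View pics/c3.png

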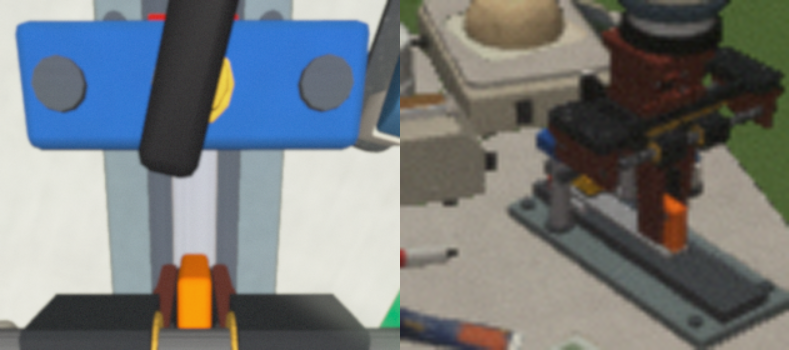

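Request:
{"name": "move_arm", "arguments": {"commands": [[0,0.04,0.01,0,0,0],[0,0,0,0,0,0]]}}

```text
t: 6.98
position: [0.4574, -0.0236, 0.0353]
tool_rot: [-0.706, -0.034, 0.034, 0.706]
contact_force: [0.8, -0.6, 3.2]
gripper_width: 0.0138
```

Request:
{"name": "move_arm", "arguments": {"commands": [[0,0.04,0,0,0,0],[0,0,0,0,0,0]]}}

```text
t: 7.22
position: [0.4575, -0.0235, 0.0354]
tool_rot: [0.707, 0.033, -0.033, -0.706]
contact_force: [0.1, -6.8, 3.0]
gripper_width: 0.0135
```

Request:
{"name": "move_arm", "arguments": {"commands": [[-0.01,0.04,0,0,0,0],[0,0,0,0,0,0]]}}

```text
t: 7.48
position: [0.4574, -0.0234, 0.0356]
tool_rot: [0.708, 0.033, -0.033, -0.705]
contact_force: [1.1, -10.4, 3.5]
gripper_width: 0.0141
```

The stop is reached: force rose to 10 N with no further motion. I'll relax the push, release and rise.

Request:
{"name": "move_arm", "arguments": {"commands": [[0,-0.07,0,0,0,0],[0,0,0,0,0,0]]}}

```text
t: 7.72
position: [0.4573, -0.0236, 0.0353]
tool_rot: [0.706, 0.034, -0.034, -0.706]
contact_force: [0.3, -1.9, 2.5]
gripper_width: 0.014
```

Request:
{"name": "move_arm", "arguments": {"commands": [[0,0,0,0,0,0],[0,0,0,0,0,0],[0,0,0,0,0,0]], "fingers": 40}}

```text
t: 8.1
position: [0.4569, -0.0232, 0.035]
tool_rot: [-0.706, -0.033, 0.034, 0.706]
contact_force: [-0.5, -0.4, 0.8]
gripper_width: 0.0387
```

Request:
{"name": "move_arm", "arguments": {"commands": [[0,0,0.4,0,0,0],[0,0,0.9,0,0,0],[0,-0.3,1,0,0,0],[0,-0.3,1,0,0,0],[0,-0.3,1,0,0,0]]}}

```text
t: 8.72
position: [0.4573, -0.0507, 0.1664]
tool_rot: [0.706, 0.034, -0.033, -0.706]
contact_force: [0.1, 0.3, 0.4]
gripper_width: 0.0398
```

Request:
{"name": "move_arm", "arguments": {"commands": [[0,0,1,0,0,0],[0,0,0.5,0,0,0],[0,0,0,0,0,0]]}}

```text
t: 9.1
position: [0.4577, -0.0505, 0.2107]
tool_rot: [0.706, 0.034, -0.033, -0.706]
contact_force: [-0.3, 0.5, -0.5]
gripper_width: 0.0401
```

Run:
```python
from h import *
s=r.read_state();print(s["t"],s["position"],s["contact_force"])
C=cam("wrist");i,d=snapshot("wrist");np.savez("w2.npz",i=i,d=d,K=C[0],R=C[1],t=C[2]);cv2.imwrite("pics/w4.png",i)
P=pts(C,d);h=cv2.cvtColor(i,cv2.COLOR_BGR2HSV);H,S,V=[h[...,k].astype(int) for k in range(3)]
box=np.zeros(d.shape,bool);box[0:245,170:350]=1
def rect(n,m,z):
    n_,l,st,c=cv2.connectedComponentsWithStats((m&box).astype(np.uint8));k=1+st[1:,4].argmax();v,u=np.nonzero(l==k)
    X=np.array([ray(C,a,b,z) for a,b in zip(u,v)])[:,:2]*1000
    print(n,len(u),(u.min(),u.max(),v.min(),v.max()),cv2.minAreaRect(X.astype(np.float32)))
rect("orange",(H>5)&(H<20)&(S>180)&(V>120)&(P[...,2]>.06),.067)
rect("wing",(P[...,2]>.12)&(P[...,2]<.15),.132)
```

```text
9.1 [ 0.45769169 -0.05045013  0.21065057] [-0.33541038  0.52542933 -0.52687938]
orange 348 (np.int64(251), np.int64(262), np.int64(141), np.int64(173)) ((456.4920654296875, -25.97170066833496), (12.336609840393066, 35.53976058959961), 5.487322807312012)
wing 858 (np.int64(246), np.int64(270), np.int64(36), np.int64(94)) ((448.99444580078125, 56.58747100830078), (43.994144439697266, 12.391035079956055), 82.44088745117188)
```

View pics/w4.png

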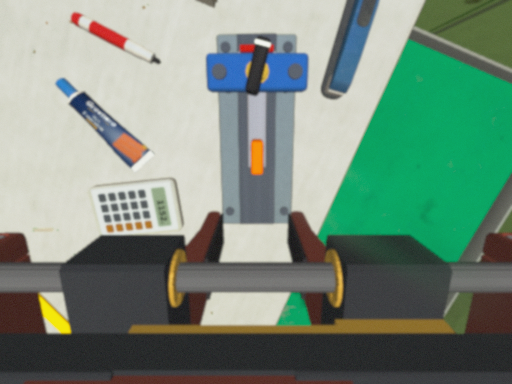

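Gauge seated flat: orange grip at (257,157), about -83 mm along the brake, within 2 mm of the stop position. The wing is centred at (0.449, 0.057), about 0.235 rad clockwise from the brake's x. Next I grip the wing.

Request:
{"name": "move_arm", "arguments": {"commands": [[-0.07,0.9,0,0,0,-0.059],[-0.07,0.9,0,0,0,-0.059],[-0.07,0.9,0,0,0,-0.059],[-0.07,0.88,-0.3,0,0,-0.058],[0,0,-0.7,0,0,0]]}}

```text
t: 9.78
position: [0.4485, 0.0586, 0.1783]
tool_rot: [-0.705, 0.049, -0.048, 0.706]
contact_force: [0.1, -0.5, 0.2]
gripper_width: 0.0399
```

Request:
{"name": "move_arm", "arguments": {"commands": [[0,0,-0.9,0,0,0],[0,0,-0.8,0,0,0],[0,0,-0.5,0,0,0],[0,0,-0.27,0,0,0],[0,0,0,0,0,0]]}}

```text
t: 10.4
position: [0.4486, 0.0569, 0.105]
tool_rot: [0.705, -0.05, 0.049, -0.705]
contact_force: [0.3, -0.7, 0.6]
gripper_width: 0.0398
```

Request:
{"name": "move_arm", "arguments": {"commands": [[0,0,0,0,0,0],[0,0,0,0,0,0],[0,0,0,0,0,0],[0,0,0,0,0,0]], "fingers": 2}}

```text
t: 10.9
position: [0.4491, 0.057, 0.1062]
tool_rot: [-0.705, 0.049, -0.05, 0.705]
contact_force: [-1.6, 0.1, 5.1]
gripper_width: 0.0119
```

Request:
{"name": "move_arm", "arguments": {"commands": [[0,0,0,0,0,-0.08],[0,0,0,0,0,-0.15],[0,0,0,0,0,-0.15],[0,0,0,0,0,-0.15],[0,0,0,0,0,-0.1]]}}

```text
t: 11.52
position: [0.4487, 0.0572, 0.1062]
tool_rot: [-0.655, 0.267, -0.267, 0.655]
contact_force: [-3.9, 1.0, 5.9]
gripper_width: 0.0121
```

Request:
{"name": "move_arm", "arguments": {"commands": [[0,0,0,0,0,-0.15],[0,0,0,0,0,-0.15],[0,0,0,0,0,-0.05],[0,0,0,0,0,0],[0,0,0,0,0,0]]}}

```text
t: 12.15
position: [0.4485, 0.0574, 0.1063]
tool_rot: [-0.599, 0.376, -0.375, 0.599]
contact_force: [-4.8, 1.6, 6.5]
gripper_width: 0.0117
```

Request:
{"name": "move_arm", "arguments": {"commands": [[0,0,0,0,0,0],[0,0,0,0,0,0],[0,0,0.6,0,0,0],[0,0,1,0,0,0]], "fingers": 40}}

```text
t: 12.65
position: [0.4482, 0.0569, 0.1535]
tool_rot: [0.6, -0.376, 0.375, -0.599]
contact_force: [0.7, 0.9, 0.9]
gripper_width: 0.0398
```

Request:
{"name": "move_arm", "arguments": {"commands": [[0.05,-0.4,0,0,0,0.174],[0.05,-0.46,0,0,0,0.174],[0.05,-0.46,0,0,0,0.174],[0.05,-0.46,0,0,0,0.174],[0.05,-0.46,0,0,0,0.174]]}}

```text
t: 13.28
position: [0.4566, -0.0107, 0.1545]
tool_rot: [-0.702, 0.086, -0.086, 0.702]
contact_force: [-0.6, -0.5, -0.5]
gripper_width: 0.0398
```

Request:
{"name": "move_arm", "arguments": {"commands": [[0.02,-0.46,0,0,0,0.174],[0,0,-0.6,0,0,0.174],[0,0,-1,0,0,0],[0,0,-1,0,0,0],[0,0,0,0,0,0]]}}

```text
t: 13.9
position: [0.4556, -0.0239, 0.0738]
tool_rot: [-0.706, -0.033, 0.036, 0.707]
contact_force: [-0.6, 0.2, 0.1]
gripper_width: 0.0398
```

Request:
{"name": "move_arm", "arguments": {"commands": [[0.04,0,-0.8,0,0,0],[0,0,-0.48,0,0,0],[0,0,0,0,0,0]]}}

```text
t: 14.28
position: [0.4578, -0.024, 0.0369]
tool_rot: [-0.706, -0.034, 0.035, 0.706]
contact_force: [0.3, 0.1, -0.3]
gripper_width: 0.0399
```

Request:
{"name": "move_arm", "arguments": {"commands": [[0,0,0,0,0,0],[0,0,0,0,0,0],[0,0,0,0,0,0]], "fingers": 5}}

```text
t: 14.65
position: [0.4585, -0.0241, 0.0376]
tool_rot: [0.706, 0.035, -0.034, -0.706]
contact_force: [0.4, -0.5, 7.4]
gripper_width: 0.0137
```

```bash
cat >> h.py <<'E'
def forces(n=8):
    F=[];Q=[]
    for k in range(n):
        s=r.read_state();F.append(s["contact_force"]);Q.append(s["position"]);snapshot("wrist")
    F=np.array(F);b=np.array([-.0976,.9952,0]);print(round(s["t"],2),"F",F.mean(0).round(2),"sd",F.std(0).round(2),"Fb",round(F.mean(0)@b,2),"pos",np.mean(Q,0).round(4))
E
python3 -c "from h import *;forces(4)"
```

```text
14.8 F [-0.1  -0.26  4.02] sd [0.42 0.38 1.99] Fb -0.25 pos [ 0.4585 -0.0241  0.0376]
```

Request:
{"name": "move_arm", "arguments": {"commands": [[0,-0.04,0.02,0,0,0],[0.01,-0.05,0,0,0,0],[0,-0.05,0,0,0,0],[0,0,0,0,0,0]]}}

```text
t: 15.35
position: [0.4585, -0.0284, 0.0376]
tool_rot: [0.706, 0.035, -0.035, -0.706]
contact_force: [0.0, 1.3, 2.3]
gripper_width: 0.0139
```

```bash
python3 -c "from h import *;forces(8)"
```

```text
15.7 F [0.17 0.31 2.35] sd [0.43 0.69 0.42] Fb 0.3 pos [ 0.4585 -0.0284  0.0376]
```

Request:
{"name": "move_arm", "arguments": {"commands": [[0,0.06,0,0,0,0],[-0.01,0.08,0,0,0,0],[0,0.03,0,0,0,0],[0,0,0,0,0,0]]}}

```text
t: 16.25
position: [0.4582, -0.0241, 0.0377]
tool_rot: [0.707, 0.035, -0.034, -0.706]
contact_force: [0.2, -5.6, 1.7]
gripper_width: 0.0139
```

Request:
{"name": "move_arm", "arguments": {"commands": [[0,0,0,0,0,0],[0,0,0,0,0,0],[0,0,0.8,0,0,0],[0,0,1,0,0,0],[0,0,1,0,0,0]], "fingers": 40}}

```text
t: 16.88
position: [0.4578, -0.0228, 0.1219]
tool_rot: [-0.706, -0.034, 0.035, 0.707]
contact_force: [0.3, -0.5, 1.3]
gripper_width: 0.0402
```

Request:
{"name": "move_arm", "arguments": {"commands": [[-0.05,0.46,1,0,0,-0.174],[-0.05,0.46,0.1,0,0,-0.174],[-0.05,0.46,0,0,0,-0.174],[-0.05,0.46,0,0,0,-0.174],[-0.05,0.46,0,0,0,-0.174]]}}

```text
t: 17.5
position: [0.4503, 0.0466, 0.1541]
tool_rot: [-0.654, 0.268, -0.268, 0.654]
contact_force: [-0.1, 0.5, -0.5]
gripper_width: 0.04
```

Request:
{"name": "move_arm", "arguments": {"commands": [[-0.03,0.4,0,0,0,-0.174],[0,0,0,0,0,-0.174],[0,0,0,0,0,0]]}}

```text
t: 17.88
position: [0.4495, 0.0582, 0.1542]
tool_rot: [0.6, -0.375, 0.375, -0.599]
contact_force: [-0.4, -0.6, 0.4]
gripper_width: 0.0398
```

Request:
{"name": "move_arm", "arguments": {"commands": [[-0.02,-0.03,-0.6,0,0,0],[0,0,-0.7,0,0,0],[0,0,-0.28,0,0,0],[0,0,0,0,0,0]]}}

```text
t: 18.38
position: [0.4485, 0.0568, 0.106]
tool_rot: [0.6, -0.376, 0.375, -0.599]
contact_force: [-0.1, 0.7, -0.2]
gripper_width: 0.0402
```

Request:
{"name": "move_arm", "arguments": {"commands": [[0,0,0,0,0,0],[0,0,0,0,0,0],[0,0,0,0,0,0]], "fingers": 2}}

```text
t: 18.75
position: [0.4494, 0.057, 0.1077]
tool_rot: [-0.599, 0.375, -0.376, 0.599]
contact_force: [-1.5, 1.5, 1.0]
gripper_width: 0.0134
```

Request:
{"name": "move_arm", "arguments": {"commands": [[0,0,0,0,0,-0.13],[0,0,0,0,0,-0.15],[0,0,0,0,0,-0.15],[0,0,0,0,0,-0.1],[0,0,0,0,0,0]]}}

```text
t: 19.38
position: [0.449, 0.0577, 0.1077]
tool_rot: [-0.48, 0.519, -0.519, 0.481]
contact_force: [-2.2, 4.2, 3.4]
gripper_width: 0.0119
```

Request:
{"name": "move_arm", "arguments": {"commands": [[0,0,0,0,0,0]]}}

```text
t: 19.5
position: [0.449, 0.0578, 0.1077]
tool_rot: [-0.48, 0.519, -0.518, 0.481]
contact_force: [-3.6, 5.4, 3.8]
gripper_width: 0.0119
```

Request:
{"name": "move_arm", "arguments": {"commands": [[0,0,0,0,0,0],[0,0,0,0,0,0],[0,0,0.6,0,0,0],[0,0,1,0,0,0]], "fingers": 40}}

```text
t: 20.0
position: [0.4487, 0.0567, 0.1557]
tool_rot: [-0.48, 0.52, -0.519, 0.479]
contact_force: [-0.2, -0.6, 0.9]
gripper_width: 0.0399
```

Request:
{"name": "move_arm", "arguments": {"commands": [[0.04,-0.38,0,0,0,0.1745],[0.04,-0.38,0,0,0,0.1745],[0.04,-0.38,0,0,0,0.1745],[0.04,-0.38,0,0,0,0.1745],[0.04,-0.38,0,0,0,0.1745]]}}

```text
t: 20.62
position: [0.4555, -0.0007, 0.1566]
tool_rot: [-0.655, 0.265, -0.267, 0.655]
contact_force: [0.2, 0.6, 0.1]
gripper_width: 0.0404
```

Request:
{"name": "move_arm", "arguments": {"commands": [[0.04,-0.38,0,0,0,0.1745],[0.04,-0.4,0,0,0,0.1745],[0,0,-0.5,0,0,0.1745],[0,0,-0.9,0,0,0.1745],[0,0,-0.9,0,0,0.1745]]}}

```text
t: 21.25
position: [0.4582, -0.0238, 0.087]
tool_rot: [0.706, 0.036, -0.035, -0.706]
contact_force: [0.7, -0.2, -0.2]
gripper_width: 0.0404
```

Request:
{"name": "move_arm", "arguments": {"commands": [[0,0,-0.3,0,0,0],[0.01,0,-0.8,0,0,0],[0,0,-0.55,0,0,0],[0,0,0,0,0,0]]}}

```text
t: 21.75
position: [0.4573, -0.0235, 0.036]
tool_rot: [-0.706, -0.032, 0.034, 0.706]
contact_force: [0.1, -0.7, 0.1]
gripper_width: 0.0401
```

Request:
{"name": "move_arm", "arguments": {"commands": [[0,0,0,0,0,0],[0,0,0,0,0,0],[0,0,0,0,0,0],[0,0,0,0,0,0]], "fingers": 5}}

```text
t: 22.25
position: [0.4582, -0.0236, 0.0374]
tool_rot: [0.706, 0.034, -0.033, -0.706]
contact_force: [-0.8, -0.7, 3.4]
gripper_width: 0.014
```

```bash
python3 -c "from h import *;forces(4)"
```

```text
22.4 F [-0.72 -0.2   4.41] sd [0.15 0.54 0.91] Fb -0.13 pos [ 0.4581 -0.0235  0.0374]
```

Request:
{"name": "move_arm", "arguments": {"commands": [[0,0,0.03,0,0,0],[0,-0.04,0,0,0,0],[0.01,-0.05,0,0,0,0],[0,-0.05,0,0,0,0],[0,0,0,0,0,0]]}}

```text
t: 23.08
position: [0.4581, -0.0276, 0.0374]
tool_rot: [-0.706, -0.033, 0.034, 0.706]
contact_force: [0.5, 4.7, 0.4]
gripper_width: 0.0142
```

```bash
python3 -c "from h import *;forces(8)"
```

```text
23.43 F [-0.18  4.36  0.36] sd [0.4  0.22 0.3 ] Fb 4.36 pos [ 0.4581 -0.0276  0.0374]
```

Request:
{"name": "move_arm", "arguments": {"commands": [[0,-0.03,0,0,0,0],[0,-0.03,0,0,0,0],[0,0,0,0,0,0]]}}

```text
t: 23.85
position: [0.458, -0.0297, 0.0374]
tool_rot: [0.706, 0.033, -0.034, -0.706]
contact_force: [1.0, 4.3, -0.8]
gripper_width: 0.0139
```

```bash
python3 -c "from h import *;forces(8)"
```

```text
24.2 F [-0.05  2.67 -0.95] sd [0.5  0.96 0.26] Fb 2.66 pos [ 0.458  -0.0297  0.0374]
```

```bash
sed -i 's/    F=np.array(F);b=/    F=np.array(F);print((F[:,1]).round(1),F[:,2].round(1));b=/' h.py; python3 -c "from h import *;forces(4)"
```

```text
[1.4 1.8 2.1 2.1] [-2.  -0.8 -1.3 -1.9]
24.4 F [-0.36  1.83 -1.48] sd [0.39 0.29 0.49] Fb 1.85 pos [ 0.458  -0.0297  0.0374]
```

Request:
{"name": "move_arm", "arguments": {"commands": [[0,-0.04,-0.01,0,0,0]]}}

```text
t: 24.58
position: [0.4582, -0.0304, 0.0374]
tool_rot: [-0.706, -0.034, 0.034, 0.707]
contact_force: [-0.7, 4.0, 0.5]
gripper_width: 0.0138
```

Request:
{"name": "move_arm", "arguments": {"commands": [[0,-0.04,0,0,0,0]]}}

```text
t: 24.7
position: [0.4582, -0.0317, 0.0374]
tool_rot: [-0.706, -0.034, 0.034, 0.706]
contact_force: [-0.3, 3.7, 0.0]
gripper_width: 0.0138
```

```bash
python3 -c "from h import *;forces(8)"
```

```text
[3.7 3.1 4.  4.7 2.7 4.1 3.1 3.6] [ 0.   0.3  0.3  0.1  0.8  0.9 -0.5  0.2]
25.05 F [-0.21  3.64  0.27] sd [0.55 0.61 0.4 ] Fb 3.65 pos [ 0.4582 -0.0318  0.0374]
```

Request:
{"name": "move_arm", "arguments": {"commands": [[0,0.05,0,0,0,0],[0,0.06,0,0,0,0]]}}

```text
t: 25.35
position: [0.4584, -0.0298, 0.0375]
tool_rot: [0.707, 0.033, -0.033, -0.705]
contact_force: [0.5, -4.7, 0.7]
gripper_width: 0.0138
```

```bash
python3 -c "from h import *;forces(6)"
```

```text
[-4.7 -4.2 -4.  -5.4 -4.8 -4.6] [ 0.7 -0.1  1.   1.   0.4  1.1]
25.6 F [ 0.3  -4.61  0.67] sd [0.47 0.45 0.4 ] Fb -4.62 pos [ 0.4583 -0.0293  0.0374]
```

Request:
{"name": "move_arm", "arguments": {"commands": [[0,0.06,0,0,0,0],[0,0.05,0,0,0,0]]}}

```text
t: 25.9
position: [0.4582, -0.0253, 0.0374]
tool_rot: [0.706, 0.034, -0.034, -0.706]
contact_force: [-0.0, -5.5, 1.0]
gripper_width: 0.0139
```

```bash
python3 -c "from h import *;forces(6)"
```

```text
[-5.5 -4.8 -4.8 -3.8 -4.3 -3.8] [1.  1.3 2.5 2.2 2.8 2.9]
26.15 F [ 0.08 -4.5   2.11] sd [0.71 0.59 0.71] Fb -4.48 pos [ 0.4582 -0.0252  0.0374]
```

Drag corrected for vertical load comes to about 4.1 N both ways, so the screw stays as it is. Now I seat the gauge against the stop again.

Request:
{"name": "move_arm", "arguments": {"commands": [[0,0.05,0.01,0,0,0],[0,0,0,0,0,0]]}}

```text
t: 26.45
position: [0.458, -0.0236, 0.0374]
tool_rot: [-0.706, -0.034, 0.034, 0.706]
contact_force: [1.0, -4.2, 0.7]
gripper_width: 0.0136
```

Request:
{"name": "move_arm", "arguments": {"commands": [[0,0.04,0.01,0,0,0],[0,0,0,0,0,0]]}}

```text
t: 26.7
position: [0.458, -0.0234, 0.0375]
tool_rot: [0.707, 0.033, -0.034, -0.706]
contact_force: [1.1, -7.6, -0.1]
gripper_width: 0.0137
```

Request:
{"name": "move_arm", "arguments": {"commands": [[0,0.03,0,0,0,0],[0,0,0,0,0,0]]}}

```text
t: 26.95
position: [0.4581, -0.0234, 0.0377]
tool_rot: [0.708, 0.033, -0.033, -0.705]
contact_force: [0.5, -11.1, 0.4]
gripper_width: 0.0138
```

Request:
{"name": "move_arm", "arguments": {"commands": [[0,-0.04,0,0,0,0],[0,0,0,0,0,0]]}}

```text
t: 27.2
position: [0.458, -0.0234, 0.0375]
tool_rot: [0.707, 0.033, -0.034, -0.706]
contact_force: [0.4, -6.1, -0.7]
gripper_width: 0.0138
```

Request:
{"name": "move_arm", "arguments": {"commands": [[0,0,0,0,0,0],[0,0,0,0,0,0],[0,0,0,0,0,0],[0,0,0.4,0,0,0]], "fingers": 40}}

```text
t: 27.7
position: [0.4574, -0.0225, 0.0493]
tool_rot: [-0.706, -0.033, 0.034, 0.707]
contact_force: [0.4, 0.1, -0.4]
gripper_width: 0.0398
```

Request:
{"name": "move_arm", "arguments": {"commands": [[0,0,0.9,0,0,0],[0,-0.5,1,0,0,0],[0,-0.5,1,0,0,0],[0,0,1,0,0,0],[0,0,1,0,0,0]]}}

```text
t: 28.32
position: [0.4581, -0.053, 0.1989]
tool_rot: [0.706, 0.034, -0.033, -0.706]
contact_force: [0.4, 0.7, 0.2]
gripper_width: 0.0398
```

Request:
{"name": "move_arm", "arguments": {"commands": [[0,0,0.4,0,0,0],[0,0,0,0,0,0]]}}

```text
t: 28.58
position: [0.4585, -0.0528, 0.2096]
tool_rot: [0.706, 0.034, -0.033, -0.706]
contact_force: [0.1, 0.3, -0.7]
gripper_width: 0.04
```

Run:
```python
from h import *
C=cam("wrist");i,d=snapshot("wrist");cv2.imwrite("pics/w5.png",i);print(r.read_state()["t"])
P=pts(C,d);h=cv2.cvtColor(i,cv2.COLOR_BGR2HSV);H,S,V=[h[...,k].astype(int) for k in range(3)]
box=np.zeros(d.shape,bool);box[0:245,170:350]=1
def rect(n,m,z):
    n_,l,st,c=cv2.connectedComponentsWithStats((m&box).astype(np.uint8));k=1+st[1:,4].argmax();v,u=np.nonzero(l==k)
    X=np.array([ray(C,a,b,z) for a,b in zip(u,v)])[:,:2]*1000
    print(n,len(u),cv2.minAreaRect(X.astype(np.float32)))
rect("orange",(H>5)&(H<20)&(S>180)&(V>120)&(P[...,2]>.06),.067)
rect("wing",(P[...,2]>.12)&(P[...,2]<.15),.132)
```

```text
28.625
orange 358 ((457.4859313964844, -25.951366424560547), (11.161388397216797, 35.294349670410156), 5.484557628631592)
wing 942 ((448.8278503417969, 56.23857879638672), (13.92112922668457, 43.32773208618164), 86.99961853027344)
```

View pics/w5.png

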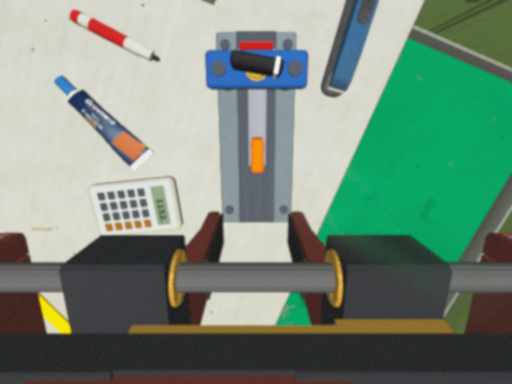

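The gauge is back at the same seated position, with its grip at (257,155). The wing sits about 1.72 rad clockwise, with its stripe at (278,64), and the gripper is clear.

```bash
python3 -c "from h import *;print(r.job_done())"
```

```text
the job is handed in; nothing more can be done
None
```

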